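# Bring the spindle flat to the pointer and hold the set-screw collar on it

### The arm

A 6-joint arm with a two-finger parallel gripper is mounted at the origin on the work surface; the furniture and walls round the work are solid. World frame = base frame: x ahead of the robot, y to its left, z up, the work surface at z = 0. Lengths are in m, angles in rad, forces in N, time in s.
With the tool pointing down it reaches from about 0.35 to 0.775 m from the base axis. Payload 5.5 kg.
Tool frame: the origin (TCP) lies at the very end of the fingers, on their centre line; the grasp point (between the pads) lies 19 mm behind it; z points along the fingers, y is the line along which they close (so a half turn about z gives the same grasp; the last joint's range is limited). The gripper opens to 85 mm and grips with 20 to 120 N. Pads are 22 mm wide; open, the fingers measure 114 mm over their backs; the gripper's body (76 mm by 85 mm) begins 54 mm behind the grasp point. The pads swing forward as they close: fully open they stand 13 mm farther back than shut.
Start: joints at [1.051, 0.313, 0.046, 1.304, 0, 1.431], TCP at [0.213, 0.534, 0.231] pointing down, gripper open.
Joint ranges: [-2.76, 2.76], [-0.86, 1.69], [-1.03, 1.26], [-2.2, 2.34], [-1.47, 1.5], [-3.14, 3.14]. Speed limits (rad/s): [2.57, 2.57, 3.14, 3.14, 3.14, 3.14].

### API

Orientations are given as a rotation vector (axis times angle).
In Python, from station import r gives the robot as it stands. The module is installed in compiled form; this text tells all that it offers.
- The arm moves only by the tool arm_command, never from a script. Its arguments are lists of equal length, an entry for each row: "linear": the shift along the tool's x, y, z in cm, a list of three; "rotation": the turn, a rotation vector about the tool's x, y, z in rad, a list of three; "gripper": the opening in per cent of the stroke, from 0 (shut) to 100 (fully open). A call has 1 to 10 rows; each row is the pose to reach, as a shift and turn from the pose commanded when the call began, along the tool's axes at that moment; what a row does not reach only later rows make up. A row lasts 1/10 s, in which the tool goes at most 50 mm and 8.59 degrees, less where a joint would pass 70% of its speed; a pose out of reach is approached as far as the arm can. A call with a gripper value outside its range is refused whole. The fingers move at their own pace and stop on an object; "newtons" is the grip in N (left out, the last holds). Time passes only in rows, so rows that repeat a pose let the fingers close. It gives the time, the measured TCP pose, the force, the opening and the grip force at its end, in the units of the state.
- r.get_state(): the state, without advancing time (a new reading comes with each control period).
- r.get_image(name): name is "scene" or "top" or "wrist"; returns a dict with "color" (384x512x3 uint8, blue, green, red), "fx", "fy", "cx", "cy" (pixels), "R" (3x3) and "t" (3): a world point X has camera coordinates R X + t. Camera axes: x right, y down, z forward; pixel columns grow to the right and rows downward; lengths in m; the calibration is good to about 2 mm. A picture is of the moment at which its call begins. There is no depth.
- r.sign_off(): hands the job in; it is judged then, once.
The state is a dict: "clock": time; "joint_positions": joint angles; "qvel": joint speeds; "joint_efforts": joint torques, N m; "eef_pos": TCP position; "eef_rot": TCP orientation; "ft_force": force on the tool from outside, world axes, zero at the start; "torque": the same for the moment, N m; "gripper_width": finger opening in m; "grasp_force": force on a finger pad.
Only numpy, scipy, OpenCV 4.12 (cv2) and the standard library are available. Lean on these libraries where they do the work, as an engineer would, in place of code of your own. Each camera call takes 0.05 s, during which the arm holds its last target. There are 200 camera calls.

### The job

Swing the red-handled keeper arm fully open and leave it there, then turn the spindle until its blue flat faces the brass pointer on the stand. Lower the dark collar level onto the spindle with its brass set screw over the flat, and finish still holding it there for me to tighten: centred, not pressed hard against the shaft, all of it on the flat, clear of the shoulder below and not above the spindle end. Leave the blue screwdriver and the oil bottle alone.

Things in the scene. Friction and masses are not known exactly. Their poses are not given: they have to be found in the camera images.
- stand: Green stand fixed to the bench; origin on the bench, on the spindle's vertical axis. Plate from z = 6 to 24 mm on four feet, x from -73 to +117 mm, y +-50 mm. On it: aluminium boss round the spindle (54 mm across, up to z = 40 mm), keeper's post (25 mm across) at x = +85 mm, and a brass pointer on the spindle's -x side, lying on the plate from x = -24 to -62 mm, up to z = 28 mm.
- spindle (a joint): Angle of the upright steel spindle about its vertical axis, counter-clockwise seen from above, rad; 0 = blue flat faces the brass pointer (stand -x). Turns with slight friction (0.06 N m) between -0.4 and 1.7 and stays where left. Starts between 0.5 and 1.4.
- spindle_mid (a point): On the spindle's axis at half the flat's height, 70 mm above the bench; turns with it: -x points out through the flat, z up. D-section 20 mm in diameter, from 50 mm above the bench to the end at 90 mm; its one flat (blue, full height) is 5.5 mm from the axis: 15.5 mm across the flat and far side, felt as a smaller width. Below, 40 to 50 mm: round shoulder, 30 mm across.
- keeper (a joint): Angle of the aluminium keeper arm about its upright pivot on the post, rad: 0 = closed, arm over the spindle end, pointing to stand -x; pi/2 = fully open at its stop, turned counter-clockwise seen from above. Then the arm points to stand -y. Stays where left (friction 0.05 N m). Starts between 0 and 0.2.
- keeper_handle (a point): Grip point of the keeper's handle, an upright red round pin 13 mm in diameter on the arm's end, 115 mm from the pivot, from 118 to 156 mm above the bench; this point is at 141 mm. The arm is 18 mm wide, its top 119 mm above the bench. -x points outward along the arm.
- keeper_hinge (a point): Point on the keeper's vertical pivot axis, 141 mm above the bench, 85 mm from the spindle's axis (stand +x). The pivot's cap ends 126 mm above the bench.
- collar: Loose dark steel collar lying flat on the bench: ring 40 mm outside, 24 mm bore, 20 mm high, about 0.1 kg. Origin on its axis at its underside, z up. Brass set screw on its -x side at half height, out to 26 mm from the axis; its tip stands into the bore, 7.5 mm from the axis, so it passes the spindle only with the screw at the flat. Grip the rim along y.
- collar_screw (a point): Outer end of the collar's brass set screw, 26 mm from the collar's axis on its -x side, 10 mm above its underside.
- screwdriver: Blue-handled screwdriver lying on the 3 mm bench mat, 202 mm long, 25 mm thick; a bystander, to be left alone. Origin under its middle, length along its y.
- oiler: Small cream oil bottle with red spout, 36 mm in diameter, 126 mm tall, standing on the bench; a bystander, to be left alone. Origin at the centre of its underside.

How it is judged:
On the way, in this order (a step that is already met when the one before it is completed fails the run):
1. the keeper arm is swung fully open (over 1.4 rad) (value of joint keeper above 1.4 rad), for 0.2 s.
2. with the keeper open, the spindle is turned so that its flat faces the pointer (within 0.15 rad) (value of joint keeper above 1.4 rad and value of joint spindle between -0.15 and 0.15 rad), for 0.2 s.
At the end, for the whole second after the job is handed in: Keeper over 1.35 rad; spindle flat within 0.17 rad of the pointer; collar gripped (over 3 N) and still, axis within 4 mm of the spindle's, origin 18 mm below to 1 mm above spindle_mid, level within 0.15 rad, screw within 0.25 rad of the flat, under 8 N against spindle and stand (value of joint keeper above 1.35 rad and value of joint spindle between -0.17 and 0.17 rad and horizontal distance between collar and spindle_mid below 0.004 m and z of collar in the frame of spindle_mid between -0.018 and 0.001 m and angle between collar's own z axis and vertical below 0.15 rad and angle between the x axis of collar and the x axis of spindle_mid, either way round below 0.25 rad and x of collar_screw in the frame of spindle_mid below -0.015 m and contact force between the fingers and collar above 3 N and contact force between collar and stand below 8 N and linear speed of collar below 0.02 m/s); the arm keeps its last pose, push and grip.
It fails at once if the screwdriver is moved by more than 20 mm (distance of screwdriver from where it was at the start of the episode above 0.02 m).
It fails at once if the oil bottle is moved by more than 20 mm or tipped (distance of oiler from where it was at the start of the episode above 0.02 m or angle between oiler's own z axis and vertical above 0.3 rad).
It also fails if it takes over 67 s, if anything falls off the work surface, if the arm or the gripper's body presses on something with over 40 N, if the wrist force passes 120 N, or if a joint passes its speed limit or range.

## Working session

There is one attempt and no reset: what is moved stays moved. The work goes in short steps, Python scripts to look and compute and a tool call to move; the robot and the scene stay as the last step left them, time stands still between calls to the robot, and variables do not carry over. Pictures are saved under pics/ and viewed, at most 10 in all, crops included, and the job is handed in when it is done.

Besides the shell and the picture viewer there is one more tool, called after "Request:" by a JSON object that holds its "name" and its "arguments", one argument or row to a line. arm_command: Moves the arm, as the interface text tells. Its arguments: {"type":"object","properties":{"linear":{"type":"array","items":{"type":"array","items":{"type":"number"}}},"rotation":{"type":"array","items":{"type":"array","items":{"type":"number"}}},"gripper":{"type":"array","items":{"type":"number"}},"newtons":{"type":"number"}},"required":["linear","rotation","gripper"]}

```bash
mkdir -p pics
cat > h.py <<'E'
import numpy as np, cv2, pickle
from scipy.spatial.transform import Rotation as Ro
from station import r
def cap(name, fn):
    im=r.get_image(name); pickle.dump(im,open(f'pics/{fn}.pkl','wb')); cv2.imwrite(f'pics/{fn}.png',im['color']); return im
def load(fn): return pickle.load(open(f'pics/{fn}.pkl','rb'))
def at_z(im,u,v,z):
    d=np.array([(u-im['cx'])/im['fx'],(v-im['cy'])/im['fy'],1]); R=np.array(im['R']);t=np.array(im['t'])
    c=-R.T@t; w=R.T@d; return c+w*(z-c[2])/w[2]
def proj(im,X):
    p=np.array(im['R'])@np.array(X)+np.array(im['t']); return im['fx']*p[0]/p[2]+im['cx'], im['fy']*p[1]/p[2]+im['cy']
def totool(dw):
    s=r.get_state(); return Ro.from_rotvec(s['eef_rot']).as_matrix().T@np.array(dw)
E
python3 - <<'E'
from h import *
a=cap('top','top0');b=cap('scene','sc0')
cv2.imwrite('pics/both.png',np.hstack([a['color'],b['color']]))
for im in(a,b): print(-np.array(im['R']).T@im['t'],im['fx'])
s=r.get_state();print(s); print(Ro.from_rotvec(s['eef_rot']).as_matrix().round(3))
E
```

```text
[0.46082904 0.00801761 1.25556422] 410.7217381114717
[ 0.15285778 -0.41773846  0.78495808] 362.97304948352973
{'clock': 0.1, 'joint_positions': array([1.05140422e+00, 3.13954693e-01, 4.51071082e-02, 1.30359636e+00,
       1.24493817e-05, 1.43117386e+00]), 'qvel': array([ 0.00109528, -0.00248285,  0.00302848, -0.00240579,  0.00092623,
        0.000779  ]), 'joint_efforts': array([ 2.42820002e-03, -4.81727457e+01,  2.99243063e+01,  1.27274764e-02,
       -8.33097192e-05,  8.79646478e-06]), 'eef_pos': array([0.2129502 , 0.53363343, 0.23048725]), 'eef_rot': array([-5.92859356e-01, -3.08458956e+00,  2.44208808e-03]), 'ft_force': array([ 0.25989289,  0.51226231, -0.28859291]), 'torque': array([-0.04736259,  0.00831857,  0.04248785]), 'grasp_force': 0.0, 'gripper_width': 0.08531267534328128}
[[-0.929  0.371 -0.001]
 [ 0.371  0.929 -0.001]
 [ 0.    -0.002 -1.   ]]
```

View pics/top0.png

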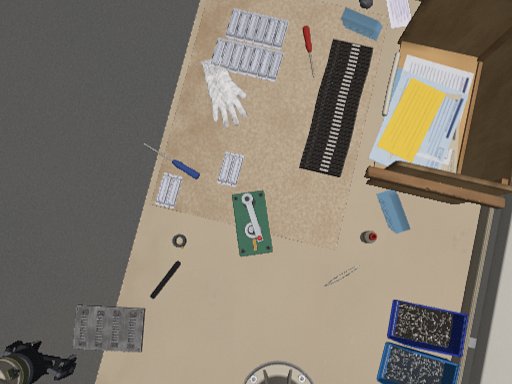

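View pics/sc0.png

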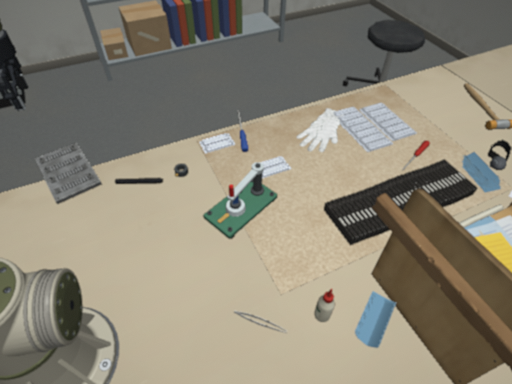

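The top view shows the stand at about (252,223), the keeper pivot at (247,199), the red handle at (260,238), the collar at (179,241), the oiler at (369,237) and the screwdriver at (185,169). I'll enlarge the stand and collar.

Run:
```python
from h import *
a=load('top0')['color'];b=load('sc0')['color']
A=cv2.resize(a[180:265,160:280],None,fx=6.6,fy=6.6,interpolation=3)[:300*2]
B=cv2.resize(b[155:240,165:285],None,fx=6.6,fy=6.6,interpolation=3)
cv2.imwrite('pics/A.png',A);cv2.imwrite('pics/B.png',B)
```

```text
(no output)
```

View pics/A.png

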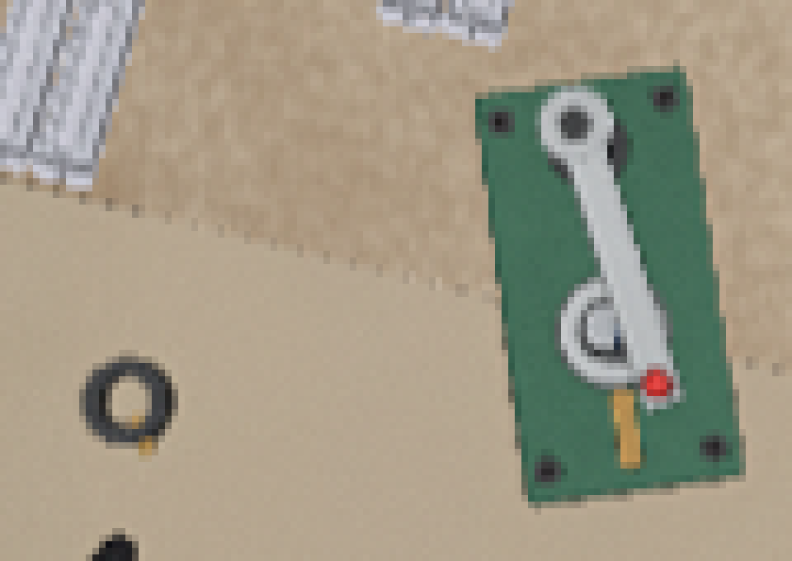

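View pics/B.png

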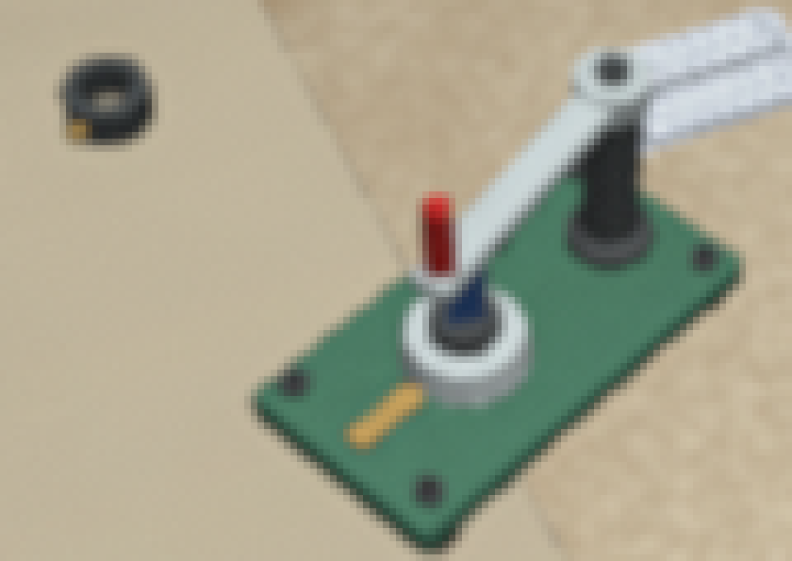

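The crop shows plate corners (476,97), (686,68), (744,474), (530,503), pivot cap (575,123), handle top (657,384), collar (129,401) and its screw (148,446). In the scene crop the blue flat is at about (470,300), facing the scene camera.

Run:
```python
from h import *
im=load('top0'); f=lambda U,V,z: at_z(im,160+(U+.5)/6.6-.5,180+(V+.5)/6.6-.5,z)[:2]
c=np.array([f(*p,.024) for p in[(476,97),(686,68),(744,474),(530,503)]])
ax=(c[0]+c[1]-c[2]-c[3])/2; ay=(c[0]+c[3]-c[1]-c[2])/2
print('len',np.linalg.norm(ax),np.linalg.norm(ay)); th=np.arctan2(ax[1],ax[0]); th2=np.arctan2(-ay[0],ay[1]);print(th,th2)
u=np.array([np.cos(th),np.sin(th)]); o=c.mean(0)-.022*u; print('stand',o,'hinge pred',o+.085*u,'meas',f(575,123,.126))
h=f(657,384,.156); cap_=f(575,123,.126); print('handle',h, np.linalg.norm(h-cap_)); d=cap_-h
print('keeper ang',np.arctan2(d[1],d[0])-th)
k=f(129,401,.02);s=f(148,446,.012);e=k-s;print('collar',k,np.linalg.norm(e),'yaw',np.arctan2(e[1],e[0]))
print('screwdr',at_z(im,185,169,.012),at_z(im,145,145,.012),'oiler',at_z(im,369,237,.1))
b=load('sc0');g=lambda U,V,z: at_z(b,165+(U+.5)/6.6-.5,155+(V+.5)/6.6-.5,z)[:2]
print('scene: handle',g(438,205,.156),'collar',g(108,88,.02),'cap',g(612,70,.126))
```

```text
len 0.18642825266145946 0.09731775343295447
0.11924819733994113 0.11418867316854027
stand [0.50330134 0.06458625] hinge pred [0.5876977  0.07469834] meas [0.58763872 0.07526514]
handle [0.47736498 0.04206089] 0.1151643184973866
keeper ang 0.1732243109160766
collar [0.47671496 0.28725833] 0.02174485957965318 yaw 0.325273096439516
screwdr [0.69545769 0.27097021 0.012     ] [0.77423485 0.39585111 0.012     ] oiler [ 0.47391825 -0.26255392  0.1       ]
scene: handle [0.47643103 0.03858018] collar [0.47718717 0.28600968] cap [0.58629479 0.07214638]
```

Request:
{"name": "arm_command", "arguments": {
  "linear": [
    [-42.8,-36,2],
    [-42.8,-36,2],
    [-42.8,-36,2],
    [-42.8,-36,2],
    [-42.8,-36,2],
    [-42.8,-36,2],
    [-42.8,-36,2],
    [-42.8,-36,2],
    [-42.8,-36,2],
    [-42.8,-36,2]
  ],
  "rotation": [
    [0,0,-0.5],
    [0,0,-0.5],
    [0,0,-0.5],
    [0,0,-0.5],
    [0,0,-0.5],
    [0,0,-0.5],
    [0,0,-0.5],
    [0,0,-0.5],
    [0,0,-0.5],
    [0,0,-0.5]
  ],
  "gripper": [60,60,60,60,60,60,60,60,60,60],
  "newtons": 40
}}

```text
clock: 1.1
eef_pos: [0.4448, 0.1004, 0.2136]
eef_rot: [0.189, -3.136, -0.0]
ft_force: [1.2, 1.7, -0.4]
gripper_width: 0.0513
grasp_force: 0.0
```

```bash
cat >> h.py <<'E'
def go(x,y,z,toolydeg=None):
    "cm tool shift and rot z (rad) to reach world xyz with tool y at given world angle"
    s=r.get_state();M=Ro.from_rotvec(s['eef_rot']).as_matrix()
    a=np.degrees(np.arctan2(M[1,1],M[0,1])); print('t',s['clock'],'pos',s['eef_pos'].round(4),'ydeg',a.round(1),'tilt',M[2].round(3),'w',round(s['gripper_width'],4),'gf',s['grasp_force'],'F',s['ft_force'].round(1))
    print('lin',(100*M.T@(np.array([x,y,z])-s['eef_pos'])).round(2), 'rotz', None if toolydeg is None else round(-np.radians(toolydeg-a),3))
E
python3 - <<'E'
from h import *
go(.477,.0405,.16,97); w=cap('wrist','w1'); print(proj(w,[.477,.0415,.156]))
E
```

```text
t 1.1 pos [0.4448 0.1004 0.2136] ydeg 96.9 tilt [-0.  0. -1.] w 0.0513 gf 0.0 F [ 1.2  1.7 -0.4]
lin [-2.48 -6.33  5.36] rotz -0.002
(np.float64(163.0213851977291), np.float64(242.96517719961452))
```

View pics/w1.png

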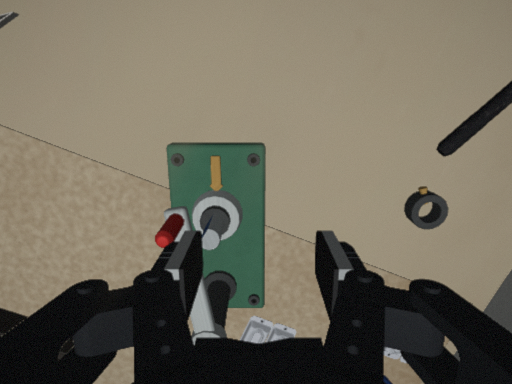

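The wrist view shows the handle top at about (166,237), the spindle end at (210,239), the collar at (427,209) and its screw at (423,190). The handle is within a few mm of my prediction.

Run:
```python
from h import *
w=load('w1')
for n,u,v,z in[('handle',166,237,.156),('spindle',210,239,.09),('collar',427,209,.02),('screw',423,190,.01),('c1',167,143,.024),('c2',266,143,.024)]: print(n,at_z(w,u,v,z).round(4))
```

```text
handle [0.4726 0.0432 0.156 ]
spindle [0.5013 0.0649 0.09  ]
collar [0.472  0.2836 0.02  ]
screw [0.4543 0.2795 0.01  ]
c1 [0.4341 0.0074 0.024 ]
c2 [0.4224 0.105  0.024 ]
```

Request:
{"name": "arm_command", "arguments": {
  "linear": [
    [-2.4,-6.2,2],
    [-2.4,-6.2,2],
    [-2.4,-6.2,4],
    [-2.4,-6.2,4]
  ],
  "rotation": [
    [0,0,0],
    [0,0,0],
    [0,0,0],
    [0,0,0]
  ],
  "gripper": [60,60,60,60]
}}

```text
clock: 1.55
eef_pos: [0.474, 0.0432, 0.1713]
eef_rot: [0.186, -3.131, -0.001]
ft_force: [-0.3, -0.1, 0.6]
gripper_width: 0.0514
grasp_force: 0.0
```

Run:
```python
from h import *
go(.476,.042,.126,97)
```

```text
t 1.55 pos [0.474  0.0432 0.1713] ydeg 96.8 tilt [ 0.005  0.001 -1.   ] w 0.0514 gf 0.0 F [-0.3 -0.1  0.6]
lin [-0.21 -0.15  4.53] rotz -0.004
```

Request:
{"name": "arm_command", "arguments": {
  "linear": [
    [-0.2,-0.1,2.5],
    [-0.2,-0.1,4.5],
    [-0.2,-0.1,4.5],
    [-0.2,-0.1,4.5],
    [-0.2,-0.1,4.5],
    [-0.2,-0.1,4.5],
    [-0.2,-0.1,4.5],
    [-0.2,-0.1,4.5]
  ],
  "rotation": [
    [0,0,0],
    [0,0,0],
    [0,0,0],
    [0,0,0],
    [0,0,0],
    [0,0,0],
    [0,0,0],
    [0,0,0]
  ],
  "gripper": [60,60,0,0,0,0,0,0],
  "newtons": 40
}}

```text
clock: 2.35
eef_pos: [0.4784, 0.0429, 0.13]
eef_rot: [-0.189, 3.134, -0.0]
ft_force: [-2.0, 0.1, 5.6]
gripper_width: 0.0113
grasp_force: 39.6
```

Run:
```python
from h import *
go(.6,-.04,.126,170)
s=r.get_state();p=s['eef_pos'][:2];M=Ro.from_rotvec(s['eef_rot']).as_matrix()
c=np.array([.5872,.0742]);R=np.linalg.norm(p-c);a=np.arctan2(*(p-c)[::-1]);print(R,a)
e=-np.pi/2+.117+.02
e=(e-a)%(2*np.pi)
for k in np.linspace(0,1,13)[1:]:
    q=c+.115*np.array([np.cos(a+k*e),np.sin(a+k*e)]);print((100*M.T@np.r_[q-p,0]).round(2))
print(e)
```

```text
t 2.35 pos [0.4784 0.0429 0.13  ] ydeg 96.9 tilt [-0.002 -0.    -1.   ] w 0.0113 gf 39.60386343198479 F [-2.   0.1  5.6]
lin [-11.08  -9.69   0.43] rotz -1.276
0.11321372028430855 -2.8615620077664485
[-0.12 -1.36  0.  ]
[-0.57 -2.65  0.  ]
[-1.18 -3.88  0.  ]
[-1.92 -5.03  0.  ]
[-2.8  -6.08  0.01]
[-3.79 -7.02  0.01]
[-4.89 -7.83  0.01]
[-6.08 -8.51  0.01]
[-7.34 -9.04  0.02]
[-8.65 -9.42  0.02]
[-10.    -9.64   0.02]
[-11.37  -9.7    0.02]
1.427765680971552
```

Request:
{"name": "arm_command", "arguments": {
  "linear": [
    [-0.1,-1.4,-0.3],
    [-0.6,-2.7,-0.3],
    [-1.2,-3.9,-0.3],
    [-1.9,-5.0,-0.3],
    [-2.8,-6.1,-0.3],
    [-3.8,-7.0,-0.3],
    [-4.9,-7.8,-0.3],
    [-6.1,-8.5,-0.3],
    [-7.3,-9.0,-0.3],
    [-8.6,-9.4,-0.3]
  ],
  "rotation": [
    [0,0,-0.12],
    [0,0,-0.24],
    [0,0,-0.36],
    [0,0,-0.48],
    [0,0,-0.6],
    [0,0,-0.72],
    [0,0,-0.84],
    [0,0,-0.96],
    [0,0,-1.08],
    [0,0,-1.2]
  ],
  "gripper": [0,0,0,0,0,0,0,0,0,0]
}}

```text
clock: 3.35
eef_pos: [0.5744, -0.0382, 0.1304]
eef_rot: [-1.933, 2.475, 0.008]
ft_force: [1.4, 7.8, -6.3]
gripper_width: 0.0116
grasp_force: 42.3
```

Run:
```python
from h import *
go(.602,-.04,.133,175)
```

```text
t 3.35 pos [ 0.5744 -0.0382  0.1304] ydeg 166.0 tilt [-0.004  0.003 -1.   ] w 0.0116 gf 42.29888745874632 F [ 1.4  7.8 -6.3]
lin [-0.5  -2.72 -0.27] rotz -0.158
```

Request:
{"name": "arm_command", "arguments": {
  "linear": [
    [-0.1,-1.4,0],
    [-0.3,-2.8,0],
    [-0.3,-2.8,0],
    [-0.3,-2.8,0]
  ],
  "rotation": [
    [0,0,-0.1],
    [0,0,-0.15],
    [0,0,-0.15],
    [0,0,-0.15]
  ],
  "gripper": [0,0,0,0]
}}

```text
clock: 3.75
eef_pos: [0.6005, -0.0385, 0.1303]
eef_rot: [-2.109, 2.323, 0.017]
ft_force: [-1.7, 16.2, -2.7]
gripper_width: 0.0113
grasp_force: 42.8
```

Run:
```python
from h import *
go(.503,.0635,.2,64)
p=r.get_state()['eef_pos'];print(np.arctan2(p[0]-.5872,-(p[1]-.0742))+np.pi/2-.117)
w=cap('wrist','w2')
```

```text
t 3.75 pos [ 0.6005 -0.0385  0.1303] ydeg 174.5 tilt [-0.01   0.006 -1.   ] w 0.0113 gf 42.786937456112355 F [-1.7 16.2 -2.7]
lin [-9.28 10.72 -6.82] rotz 1.928
1.5709323580029835
```

Request:
{"name": "arm_command", "arguments": {
  "linear": [
    [0,0,0],
    [0,0,0],
    [0,0,0],
    [0,0,-5],
    [0,0,-8],
    [0,4,-8],
    [0,8,-8],
    [0,8,-8],
    [0,8,-8],
    [0,8,-8]
  ],
  "rotation": [
    [0,0,0],
    [0,0,0],
    [0,0,0],
    [0,0,0],
    [0,0,0],
    [0,0,0.15],
    [0,0,0.3],
    [0,0,0.45],
    [0,0,0.6],
    [0,0,0.75]
  ],
  "gripper": [45,45,45,45,45,60,60,60,60,60]
}}

```text
clock: 4.8
eef_pos: [0.5228, -0.0368, 0.2126]
eef_rot: [-1.096, 2.943, -0.002]
ft_force: [0.1, -0.1, 0.4]
gripper_width: 0.0517
grasp_force: 0.0
```

Run:
```python
from h import *
go(.503,.0635,.2,64)
a=cap('top','t2');b=cap('scene','s2')
A=cv2.resize(a['color'][180:265,220:300],None,fx=5,fy=5,interpolation=3)
B=cv2.resize(b['color'][155:240,195:275],None,fx=5,fy=5,interpolation=3)
cv2.imwrite('pics/C.png',np.hstack([A,B]))
```

```text
t 4.8 pos [ 0.5228 -0.0368  0.2126] ydeg 130.9 tilt [-0.001 -0.002 -1.   ] w 0.0517 gf 0.0 F [ 0.1 -0.1  0.4]
lin [-5.06  8.88  1.25] rotz 1.167
```

View pics/C.png

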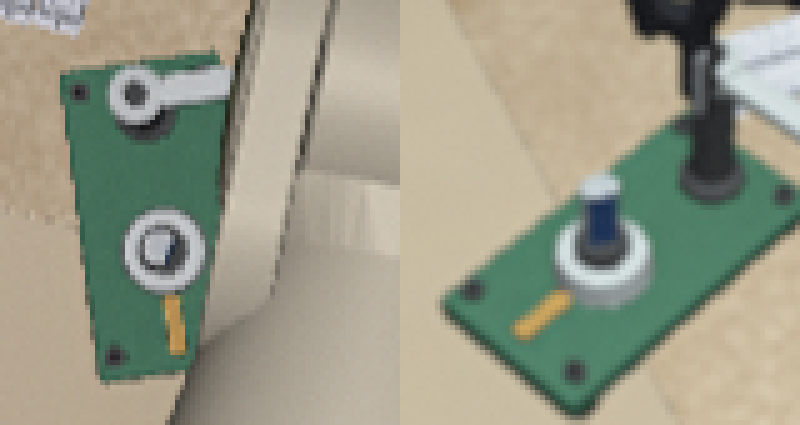

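The keeper is open, and the scene crop shows the blue flat facing the camera, so the flat's normal is at about 234° in world (spindle about 0.83 rad). I'll align the pads to tool y = 54°.

Request:
{"name": "arm_command", "arguments": {
  "linear": [
    [-2,4,0],
    [-5.1,8.9,0],
    [-5.1,8.9,0],
    [-5.1,8.9,0],
    [-5.1,8.9,0],
    [-5.1,8.9,0],
    [-5.1,8.9,0],
    [-5.1,8.9,2],
    [-5.1,8.9,4],
    [-5.1,8.9,6]
  ],
  "rotation": [
    [0,0,0.15],
    [0,0,0.3],
    [0,0,0.45],
    [0,0,0.6],
    [0,0,0.75],
    [0,0,0.9],
    [0,0,1.05],
    [0,0,1.2],
    [0,0,1.34],
    [0,0,1.34]
  ],
  "gripper": [60,60,60,60,60,60,60,60,60,60]
}}

```text
clock: 5.9
eef_pos: [0.503, 0.0641, 0.1515]
eef_rot: [0.957, 2.991, 0.0]
ft_force: [-0.0, -0.4, 0.0]
gripper_width: 0.0512
grasp_force: 0.0
```

Run:
```python
from h import *
go(.503,.064,.06,54)
w=cap('wrist','w3');print(proj(w,[.503,.064,.09]))
cv2.imwrite('pics/w3c.png',w['color'])
```

```text
t 5.9 pos [0.503  0.0641 0.1515] ydeg 54.5 tilt [-0.001  0.001 -1.   ] w 0.0512 gf 0.0 F [-0.  -0.4  0. ]
lin [ 0.   -0.01  9.15] rotz 0.009
(np.float64(258.71070948562067), np.float64(204.2547813031894))
```

View pics/w3c.png

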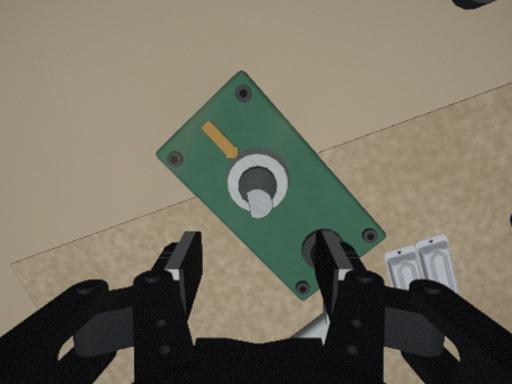

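The spindle end is at (261,204), as predicted, with its flat facing the left pad. Going down to grip it.

Request:
{"name": "arm_command", "arguments": {
  "linear": [
    [0,0,3],
    [0,0,6],
    [0,0,9],
    [0,0,9],
    [0,0,9],
    [0,0,9],
    [0,0,9],
    [0,0,9],
    [0,0,9]
  ],
  "rotation": [
    [0,0,0],
    [0,0,0],
    [0,0,0],
    [0,0,0],
    [0,0,0],
    [0,0,0],
    [0,0,0],
    [0,0,0],
    [0,0,0]
  ],
  "gripper": [60,60,60,0,0,0,0,0,0],
  "newtons": 30
}}

```text
clock: 6.85
eef_pos: [0.5036, 0.0647, 0.0632]
eef_rot: [0.956, 2.99, 0.002]
ft_force: [0.8, 2.6, 3.1]
gripper_width: 0.0151
grasp_force: 30.9
```

Run:
```python
from h import *
go(.503,.064,.06,6.7)
```

```text
t 6.85 pos [0.5036 0.0647 0.0632] ydeg 54.5 tilt [-0.002  0.002 -1.   ] w 0.0151 gf 30.89242030456063 F [0.8 2.6 3.1]
lin [ 0.01 -0.1   0.32] rotz 0.835
```

Request:
{"name": "arm_command", "arguments": {
  "linear": [
    [0,0,0],
    [0,0,0],
    [-0.1,0,0],
    [-0.1,0,0],
    [-0.2,-0.1,0],
    [-0.2,-0.1,0],
    [-0.2,-0.1,0],
    [-0.2,-0.1,0],
    [-0.2,-0.1,0],
    [-0.2,-0.1,0]
  ],
  "rotation": [
    [0,0,0.14],
    [0,0,0.28],
    [0,0,0.42],
    [0,0,0.56],
    [0,0,0.7],
    [0,0,0.835],
    [0,0,0.835],
    [0,0,0.835],
    [0,0,0.835],
    [0,0,0.835]
  ],
  "gripper": [0,0,0,0,0,0,0,0,0,0]
}}

```text
clock: 7.85
eef_pos: [0.5041, 0.0633, 0.0631]
eef_rot: [2.088, 2.347, 0.004]
ft_force: [-0.3, 3.6, 5.5]
gripper_width: 0.0153
grasp_force: 29.1
```

Run:
```python
from h import *
go(.505,.064,.06,6.7)
```

```text
t 7.85 pos [0.5041 0.0633 0.0631] ydeg 6.7 tilt [ 0.002  0.002 -1.   ] w 0.0153 gf 29.123727661790326 F [-0.3  3.6  5.5]
lin [0.06 0.1  0.32] rotz -0.0
```

Request:
{"name": "arm_command", "arguments": {
  "linear": [
    [0,0,0],
    [0,0,0],
    [0,0,-3],
    [0,0,-7],
    [0,0,-11],
    [4,0,-13],
    [8,0,-13],
    [12,0,-13],
    [16,0,-13],
    [20,0,-13]
  ],
  "rotation": [
    [0,0,0],
    [0,0,0],
    [0,0,0],
    [0,0,0],
    [0,0,0],
    [0,0,-0.15],
    [0,0,-0.3],
    [0,0,-0.45],
    [0,0,-0.6],
    [0,0,-0.75]
  ],
  "gripper": [50,50,50,50,50,85,85,85,85,85]
}}

```text
clock: 8.85
eef_pos: [0.4801, 0.2622, 0.1919]
eef_rot: [1.076, 2.951, -0.001]
ft_force: [0.2, -0.9, 0.8]
gripper_width: 0.0722
grasp_force: 0.0
```

Run:
```python
from h import *
go(.476,.286,.15,107)
```

```text
t 8.85 pos [0.4801 0.2622 0.1919] ydeg 49.9 tilt [-0.001 -0.    -1.   ] w 0.0722 gf 0.0 F [ 0.2 -0.9  0.8]
lin [1.85 1.56 4.19] rotz -0.996
```

Request:
{"name": "arm_command", "arguments": {
  "linear": [
    [1.9,1.6,2],
    [1.9,1.6,4],
    [1.9,1.6,4],
    [1.9,1.6,4],
    [1.9,1.6,4],
    [1.9,1.6,4],
    [1.9,1.6,4],
    [1.9,1.6,4]
  ],
  "rotation": [
    [0,0,-0.14],
    [0,0,-0.28],
    [0,0,-0.42],
    [0,0,-0.56],
    [0,0,-0.7],
    [0,0,-0.84],
    [0,0,-0.99],
    [0,0,-0.99]
  ],
  "gripper": [85,85,85,85,85,85,85,85]
}}

```text
clock: 9.65
eef_pos: [0.4763, 0.2852, 0.1517]
eef_rot: [0.447, -3.11, 0.001]
ft_force: [0.1, 0.5, 0.0]
gripper_width: 0.073
grasp_force: 0.0
```

Run:
```python
from h import *
go(.476,.286,.004,107)
a=cap('top','t4');w=cap('wrist','w4');b=cap('scene','s4')
print(proj(w,[.476,.286,.02]))
A=cv2.resize(w['color'][120:280,180:340],(600,600),interpolation=3)
cv2.imwrite('pics/D.png',np.hstack([A,np.vstack([cv2.resize(a['color'][215:240,235:270],(200,300),interpolation=3),cv2.resize(b['color'][185:220,220:250],(200,300),interpolation=3)])]))
```

```text
t 9.65 pos [0.4763 0.2852 0.1517] ydeg 106.3 tilt [ 0.    -0.001 -1.   ] w 0.073 gf 0.0 F [0.1 0.5 0. ]
lin [ 0.    0.09 14.77] rotz -0.011
(np.float64(259.67720966637137), np.float64(178.3533758299612))
```

View pics/D.png

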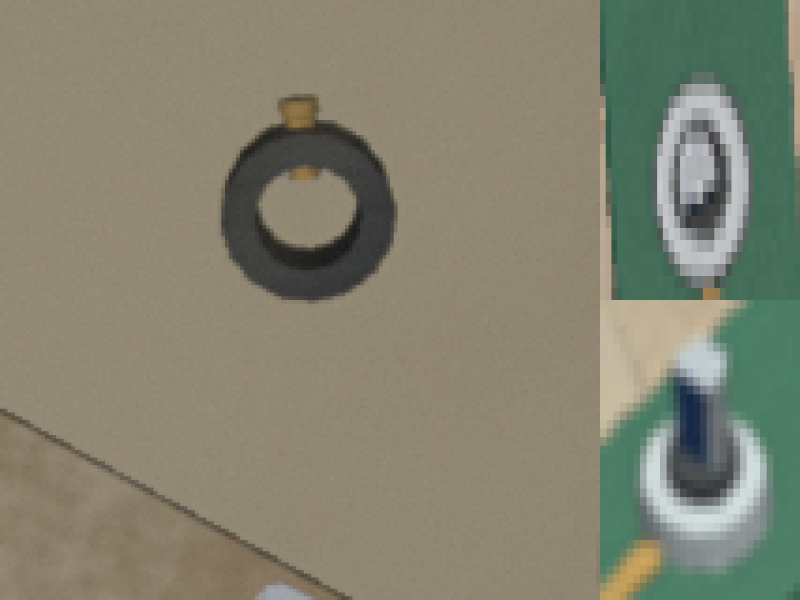

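The collar's top face is centred at (308,217) in the crop with the screw head at (299,112), so it sits under the tool with a yaw of about 0.35. The side crops show the blue flat now facing the pointer.

Request:
{"name": "arm_command", "arguments": {
  "linear": [
    [0,0.1,4],
    [0,0.1,8],
    [0,0.1,11],
    [0,0.1,13],
    [0,0.1,14.7],
    [0,0.1,14.7],
    [0,0.1,14.7]
  ],
  "rotation": [
    [0,0,-0.06],
    [0,0,-0.06],
    [0,0,-0.06],
    [0,0,-0.06],
    [0,0,-0.06],
    [0,0,-0.06],
    [0,0,-0.06]
  ],
  "gripper": [85,85,85,85,85,85,85],
  "newtons": 30
}}

```text
clock: 10.5
eef_pos: [0.4759, 0.2865, 0.0049]
eef_rot: [0.538, -3.095, 0.0]
ft_force: [0.4, 0.5, -0.5]
gripper_width: 0.0726
grasp_force: 0.0
```

Request:
{"name": "arm_command", "arguments": {
  "linear": [
    [0,0,0],
    [0,0,0],
    [0,0,0],
    [0,0,0],
    [0,0,0],
    [0,0,0],
    [0,0,0]
  ],
  "rotation": [
    [0,0,0],
    [0,0,0],
    [0,0,0],
    [0,0,0],
    [0,0,0],
    [0,0,0],
    [0,0,0]
  ],
  "gripper": [0,0,0,0,0,0,0],
  "newtons": 30
}}

```text
clock: 11.2
eef_pos: [0.4769, 0.287, 0.0063]
eef_rot: [-0.539, 3.092, 0.001]
ft_force: [-0.8, 0.4, 5.1]
gripper_width: 0.0378
grasp_force: 29.7
```

Run:
```python
from h import *
go(.502,.064,.13,96.7)
```

```text
t 11.2 pos [0.4769 0.287  0.0063] ydeg 109.8 tilt [-0.003  0.    -1.   ] w 0.0378 gf 29.710444808006287 F [-0.8  0.4  5.1]
lin [  5.15 -21.83 -12.38] rotz 0.228
```

Request:
{"name": "arm_command", "arguments": {
  "linear": [
    [0,0,-3],
    [0,0,-7],
    [0,0,-11],
    [1,-4,-12.4],
    [2,-8,-12.4],
    [3,-12,-12.4],
    [4,-16,-12.4],
    [5.1,-20,-12.4],
    [5.1,-21.8,-12.4],
    [5.1,-21.8,-12.4]
  ],
  "rotation": [
    [0,0,0],
    [0,0,0],
    [0,0,0],
    [0,0,0.1],
    [0,0,0.23],
    [0,0,0.23],
    [0,0,0.23],
    [0,0,0.23],
    [0,0,0.23],
    [0,0,0.23]
  ],
  "gripper": [0,0,0,0,0,0,0,0,0,0]
}}

```text
clock: 12.2
eef_pos: [0.5026, 0.0618, 0.1293]
eef_rot: [-0.174, 3.135, -0.001]
ft_force: [-0.1, -0.3, -0.5]
gripper_width: 0.0377
grasp_force: 30.6
```

Run:
```python
from h import *
go(.502,.0637,.13,96.7)
w=cap('wrist','w5');b=cap('scene','s5')
A=cv2.resize(w['color'][100:280,180:340],(533,600),interpolation=3)
B=cv2.resize(b['color'][150:240,200:280],(267,300),interpolation=3)
cv2.imwrite('pics/E.png',np.hstack([A,np.vstack([B,B*0])]))
```

```text
t 12.2 pos [0.5026 0.0618 0.1293] ydeg 96.4 tilt [-0.002 -0.001 -1.   ] w 0.0377 gf 30.581895411014557 F [-0.1 -0.3 -0.5]
lin [ 0.04  0.2  -0.07] rotz -0.006
```

View pics/E.png

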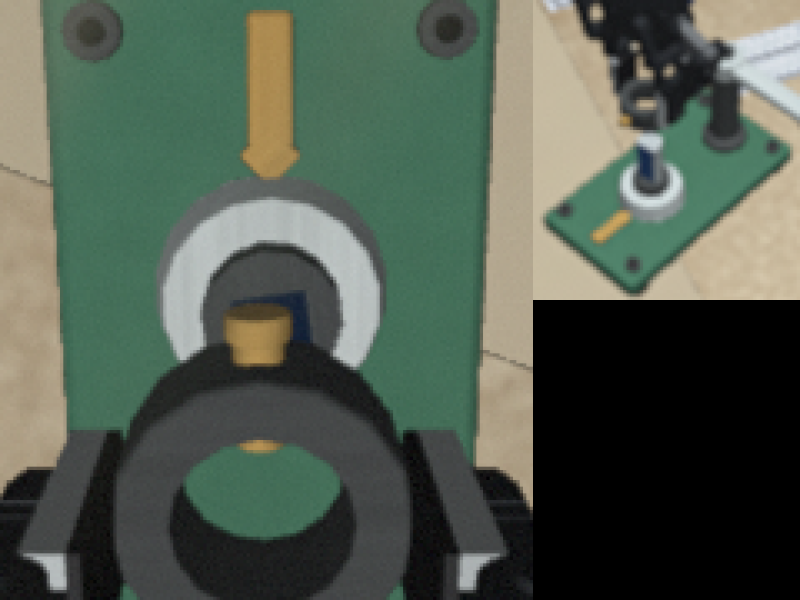

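Run:
```python
from h import *
w=load('w5'); f=lambda U,V,z: at_z(w,180+(U+.5)/3.333-.5,100+(V+.5)/3.333-.5,z)
print('boss',f(271.5,309.5,.04), 'boss diam',np.linalg.norm(f(160,309,.04)-f(383,309,.04)))
for z in(.14,.143,.146): print('collar',f(263.5,528,z),np.linalg.norm(f(115,528,z)-f(412,528,z)),'screw',f(258,335,z-.01))
p=f(271,12,.028);q=f(270,178,.028);print('pointer',p,q,np.degrees(np.arctan2(*(q-p)[1::-1])))
a=f(231,302,.05);b=f(305,293,.05);print('flat',a,b,np.linalg.norm(a-b),np.degrees(np.arctan2(*(b-a)[1::-1])))
a=f(45,100,.024);b=f(60,300,.024);c=f(494,100,.024);d=f(480,350,.024)
for p,q in((a,b),(c,d)):print('edge',np.degrees(np.arctan2(*(q-p)[1::-1])))
```

```text
boss [0.50261443 0.06340433 0.04      ] boss diam 0.0482894673923826
collar [0.50291357 0.0616952  0.14      ] 0.03868585294627856 screw [0.47996198 0.05840187 0.13      ]
collar [0.50135985 0.06152222 0.143     ] 0.03780423086971891 screw [0.47900407 0.05831085 0.133     ]
collar [0.49980613 0.06134924 0.146     ] 0.03692260879315923 screw [0.47804617 0.05821984 0.136     ]
pointer [0.44082932 0.05638028 0.028     ] [0.47612833 0.06015372 0.028     ] 6.101715133966312
flat [0.49900406 0.05449518 0.05      ] [0.49539124 0.06947362 0.05      ] 0.015407982253428616 103.56079447824258
edge 7.665388797756292
edge 6.30745106680641
```

Run:
```python
from h import *
w=load('w5'); c=w['color'].astype(int)
m=(c[...,0]-c[...,2]>25)&(c[...,0]-c[...,1]>20)
for v in range(184,206): print(v,''.join('#' if m[v,u] else '.' for u in range(238,285)))
print(c[186:194,268])
```

```text
184 ...............................................
185 ...............................................
186 ...............................................
187 ...............................................
188 ...............................................
189 ...............................................
190 ...............................#...............
191 ...............................................
192 ..............................##...............
193 ...............................................
194 ...............................................
195 ...............................................
196 ...............................#...............
197 ...............................#...............
198 ...............................................
199 ...............................................
200 ...............................###.............
201 ..............................#.#..............
202 ...............................................
203 ...............................................
204 ...............................................
205 ...............................................
[[74 77 73]
 [63 58 51]
 [56 42 29]
 [54 35 24]
 [57 39 28]
 [54 37 25]
 [55 34 21]
 [56 36 25]]
```

Run:
```python
from h import *
w=load('w5'); c=w['color'].astype(int)
m=(c[...,0]-c[...,2])
for v in range(184,206): print(v,''.join('%d'%min(9,max(0,m[v,u]//4)) for u in range(240,285)))
P=[]
for u in range(255,271):
    col=m[184:193,u].astype(float); k=np.argmax(col>14); v=184+k-1+(14-col[k-1])/(col[k]-col[k-1]); P.append((u,v))
P=np.array(P)
X=np.array([at_z(w,u,v,.05)[:2] for u,v in P]); s=np.polyfit(X[:,1],X[:,0],1); print(P[:,1].round(1)); print('normal dev from world -x deg (ccw+)',np.degrees(np.arctan(-s[0])), 'spindle',np.radians(np.degrees(np.arctan(-s[0]))-6.7))
```

```text
184 111000010000000000000000000000000011001001111
185 111000001000000000100000100000000001100001111
186 111000000000000010000000000000000001100011111
187 110000000000000100000001012334431010000100111
188 111000000000010000113334445566641100100101211
189 100000001101123344456667777777741000100010111
190 110000001234444453366566877678762100000000111
191 100000001331000000000000366778763100001001121
192 100000000000000000000000001688763110100100111
193 001000000000000000000000000177772100000100111
194 110000000000000000000000000078774000001011011
195 100000000000000000000000000069784001100100011
196 100000000000000000000000000068875100100000111
197 110000000000000000000000000078986101101001011
198 100000000000000000000000000068886211100001112
199 110000000000000000000000000068886300010000111
200 100000000000000000000000000079896311110000111
201 100000000000000000000000000088898410101001111
202 110000000000000000000000000133446311001011111
203 100000000000000000000000000000012100100011111
204 100000000000000000000000000001001000100001111
205 000000000000000000000000000000000000000011111
[188.9 188.8 188.8 188.7 188.5 188.2 188.1 188.1 187.8 187.8 187.6 187.3
 187.1 187.1 186.8 186.8]
normal dev from world -x deg (ccw+) 15.180342222687278 spindle 0.14800989348178714
```

The flat's edge in the wrist view runs from (249,189.5) to (271,186.8). That puts the spindle about 0.13 rad short, because the first grip wasn't seated square. I'll set the collar down and re-grip the spindle square to the flat.

Request:
{"name": "arm_command", "arguments": {
  "linear": [
    [0,4,0],
    [0,9,0],
    [0,14,0],
    [0,19,0],
    [0,22.7,0],
    [0,22.7,4],
    [0,22.7,8],
    [0,22.7,10.5],
    [0,22.7,11.5],
    [0,22.7,12]
  ],
  "rotation": [
    [0,0,0],
    [0,0,0],
    [0,0,0],
    [0,0,0],
    [0,0,0],
    [0,0,0],
    [0,0,0],
    [0,0,0],
    [0,0,0],
    [0,0,0]
  ],
  "gripper": [0,0,0,0,0,0,0,0,0,0]
}}

```text
clock: 13.3
eef_pos: [0.4744, 0.2903, 0.008]
eef_rot: [0.183, -3.135, 0.001]
ft_force: [0.4, -0.1, -0.8]
gripper_width: 0.0375
grasp_force: 30.6
```

Request:
{"name": "arm_command", "arguments": {
  "linear": [
    [0,0,0.2],
    [0,0,0.2],
    [0,0,0.2],
    [0,0,0.2],
    [0,0,0.2],
    [0,0,-4],
    [0,0,-9],
    [0,0,-14]
  ],
  "rotation": [
    [0,0,0],
    [0,0,0],
    [0,0,0],
    [0,0,0],
    [0,0,0],
    [0,0,0],
    [0,0,0],
    [0,0,0]
  ],
  "gripper": [0,0,70,70,70,70,70,70]
}}

```text
clock: 14.1
eef_pos: [0.4751, 0.2893, 0.1503]
eef_rot: [0.18, -3.135, 0.0]
ft_force: [1.4, 0.2, -0.3]
gripper_width: 0.0598
grasp_force: 0.0
```

Run:
```python
from h import *
go(.502,.0637,.15,14.5)
```

```text
t 14.1 pos [0.4751 0.2893 0.1503] ydeg 96.6 tilt [ 0.001 -0.    -1.   ] w 0.0598 gf 0.0 F [ 1.4  0.2 -0.3]
lin [ -0.09 -22.72   0.03] rotz 1.433
```

Request:
{"name": "arm_command", "arguments": {
  "linear": [
    [-0.3,-4,0],
    [-0.3,-8,0],
    [-0.3,-12,0],
    [-0.3,-16,0],
    [-0.3,-20,0],
    [-0.3,-22.7,0],
    [-0.3,-22.7,0],
    [-0.3,-22.7,0],
    [-0.3,-22.7,0],
    [-0.3,-22.7,0]
  ],
  "rotation": [
    [0,0,0.14],
    [0,0,0.28],
    [0,0,0.42],
    [0,0,0.56],
    [0,0,0.7],
    [0,0,0.84],
    [0,0,0.98],
    [0,0,1.12],
    [0,0,1.26],
    [0,0,1.4]
  ],
  "gripper": [60,60,60,60,60,60,60,60,60,60]
}}

```text
clock: 15.1
eef_pos: [0.5048, 0.0642, 0.1492]
eef_rot: [1.89, 2.509, 0.001]
ft_force: [-0.4, -1.3, -0.5]
gripper_width: 0.0514
grasp_force: 0.0
```

Run:
```python
from h import *
go(.504,.0642,.064,14.5)
```

```text
t 15.1 pos [0.5048 0.0642 0.1492] ydeg 16.0 tilt [-0.     0.001 -1.   ] w 0.0514 gf 0.0 F [-0.4 -1.3 -0.5]
lin [ 0.02 -0.08  8.52] rotz 0.026
```

Request:
{"name": "arm_command", "arguments": {
  "linear": [
    [0,-0.1,3],
    [0,-0.1,6],
    [0,-0.1,8.5],
    [0,-0.1,8.5],
    [0,-0.1,8.5],
    [0,-0.1,8.5],
    [0,-0.1,8.5],
    [0,-0.1,8.5],
    [0,-0.1,8.5]
  ],
  "rotation": [
    [0,0,0.03],
    [0,0,0.03],
    [0,0,0.03],
    [0,0,0.03],
    [0,0,0.03],
    [0,0,0.03],
    [0,0,0.03],
    [0,0,0.03],
    [0,0,0.03]
  ],
  "gripper": [60,60,60,0,0,0,0,0,0],
  "newtons": 40
}}

```text
clock: 16.0
eef_pos: [0.5044, 0.0642, 0.0651]
eef_rot: [1.919, 2.486, 0.002]
ft_force: [-2.6, -0.1, 6.8]
gripper_width: 0.0145
grasp_force: 40.5
```

Run:
```python
from h import *
go(.504,.0642,.064,6.7)
print(r.get_state()['torque'])
```

```text
t 16.0 pos [0.5044 0.0642 0.0651] ydeg 14.7 tilt [-0.001  0.002 -1.   ] w 0.0145 gf 40.4504162545345 F [-2.6 -0.1  6.8]
lin [ 0.01 -0.04  0.11] rotz 0.139
[-0.11446722  0.50866448  0.07263754]
```

Request:
{"name": "arm_command", "arguments": {
  "linear": [
    [0,0,0],
    [0,0,0],
    [0,0,0],
    [0,0,0],
    [0,0,0],
    [0,0,0],
    [0,0,0],
    [0,0,0],
    [0,0,-3],
    [0,0,-7]
  ],
  "rotation": [
    [0,0,0.07],
    [0,0,0.14],
    [0,0,0.14],
    [0,0,0.14],
    [0,0,0.14],
    [0,0,0.14],
    [0,0,0.14],
    [0,0,0.14],
    [0,0,0.14],
    [0,0,0.14]
  ],
  "gripper": [0,0,0,0,0,50,50,50,60,60]
}}

```text
clock: 17.0
eef_pos: [0.5018, 0.0644, 0.1325]
eef_rot: [-2.086, -2.343, 0.005]
ft_force: [0.8, 0.5, 0.3]
gripper_width: 0.0512
grasp_force: 0.0
```

Request:
{"name": "arm_command", "arguments": {
  "linear": [
    [0,-3,-3],
    [0,-6,-6],
    [0,-9,-6],
    [0,-9,-6],
    [0,-9,-6],
    [0,-9,-6]
  ],
  "rotation": [
    [0,0,-0.15],
    [0,0,-0.3],
    [0,0,-0.45],
    [0,0,-0.6],
    [0,0,-0.75],
    [0,0,-0.75]
  ],
  "gripper": [60,60,60,60,60,60]
}}

```text
clock: 17.6
eef_pos: [0.4143, 0.0539, 0.1941]
eef_rot: [1.083, 2.948, 0.001]
ft_force: [0.7, 0.1, -0.0]
gripper_width: 0.0512
grasp_force: 0.0
```

Run:
```python
from h import *
go(.475,.2895,.15,96.6)
w=cap('wrist','w6'); u,v=map(int,proj(w,[.502,.064,.07]));print(u,v)
a,b=max(0,v-50),max(0,u-50)
I=w['color'][a:a+100,b:b+100]; print(a,b)
cv2.imwrite('pics/F.png',cv2.resize(I,(600,600),interpolation=3))
```

```text
t 17.6 pos [0.4143 0.0539 0.1941] ydeg 49.6 tilt [-0.001  0.001 -1.   ] w 0.0512 gf 0.0 F [ 0.7  0.1 -0. ]
lin [10.64 21.88  4.41] rotz -0.82
332 247
197 282
```

View pics/F.png

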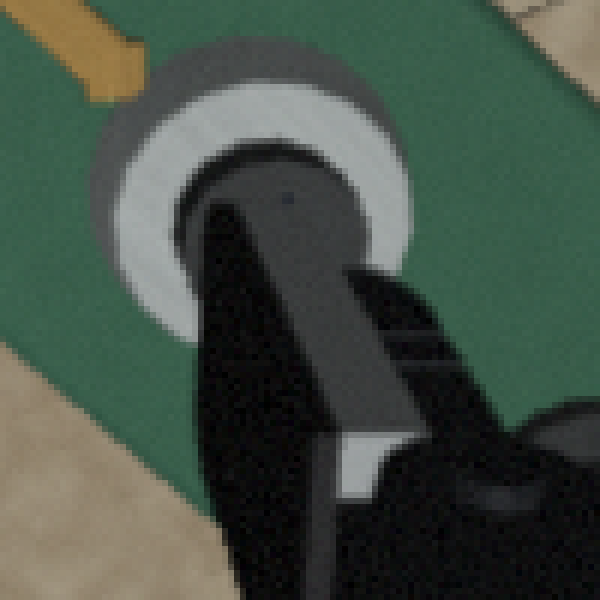

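The near finger hides the spindle in this view. I'll move to a pose like the earlier one and fit the flat's edge numerically.

Request:
{"name": "arm_command", "arguments": {
  "linear": [
    [-2,2,1],
    [-4,4,3],
    [-5.9,6.3,3.4],
    [-5.9,6.3,3.4],
    [-5.9,6.3,3.4],
    [-5.9,6.3,3.4],
    [-5.9,6.3,3.4],
    [-5.9,6.3,3.4],
    [-5.9,6.3,3.4]
  ],
  "rotation": [
    [0,0,-0.14],
    [0,0,-0.28],
    [0,0,-0.42],
    [0,0,-0.56],
    [0,0,-0.7],
    [0,0,-0.82],
    [0,0,-0.82],
    [0,0,-0.82],
    [0,0,-0.82]
  ],
  "gripper": [70,70,70,70,70,70,70,70,70]
}}

```text
clock: 18.55
eef_pos: [0.5001, 0.0636, 0.1597]
eef_rot: [0.176, -3.137, -0.0]
ft_force: [-1.5, 0.3, 0.5]
gripper_width: 0.0596
grasp_force: 0.0
```

Run:
```python
from h import *
go(.475,.2895,.15,96.6)
w=cap('wrist','w7'); print(proj(w,[.502,.0637,.09]),proj(w,[.4965,.0637,.05]),proj(w,[.4965,.0637,.09]))
c=w['color'].astype(int); m=c[...,0]-c[...,2]
u,v=map(int,proj(w,[.4965,.0637,.07]))
for y in range(v-18,v+22): print(y,''.join('%d'%min(9,max(0,m[y,x]//4)) for x in range(u-25,u+25)),''.join('%x'%min(15,c[y,x,1]//16) for x in range(u-25,u+25)))
print(u-25)
```

```text
t 18.55 pos [0.5001 0.0636 0.1597] ydeg 96.4 tilt [ 0.  0. -1.] w 0.0596 gf 0.0 F [-1.5  0.3  0.5]
lin [-0.03 22.73  0.97] rotz -0.003
(np.float64(258.6215047330251), np.float64(203.49527327461084)) (np.float64(259.3875890811939), np.float64(180.67877423076845)) (np.float64(259.54982222072607), np.float64(195.65064952148796))
169 10111111111111100000000000000010011111111111111110 aaabbbbbbbaabba74322223343332223358aaaaabbaabbbba8
170 11111111110111010000011011000001001111111111101111 aaabbbbbbbaba86323334444444443333358aabababababbaa
171 11111111111101000000000000010000000001111111111111 aaabbbbbbaba74334444444444444444432479bbabbaabbbaa
172 11011111111100000000010001000000000000111111110111 aaaabbbbbba7423444444444444444444432369abbbaabbbba
173 11111111110000000000010000100000010000011111111111 aaaabbbbba642344444444444444444444432358bbbbabbbbb
174 11111111110000000000101000001100000010011111110111 aaabbbbba8323444444444444444444444444236abbabbbbbb
175 11111111110000000000000000000000000100001111111111 aaaabbbba53344444444444444444444444434348bbbbbbbab
176 11111111000001000000000000
[... 2771 characters left out ...]
111112444 6679ababa99aaaaaa9999aaaaaaaaaaaaaaaaa98abbaa96666
203 44321111111222212121112222212122211221211111124545 66679abba99aaaa9a9999aaaaaaaaaaaaaaaaa98abba966666
204 34433111111222221212221221212221222222211111234545 666679abba9aaaa99a99aaaaaa9aaaaaaaaaaa98abba866666
205 44443221112122112112222222212222122121211112345445 6666679aba8aaaa99999aaaaaaaaaaaaaaaaaa99bba8666666
206 44444422111212121122221112212112112121111224444444 66666678aa8aaa99999aaaaaaaaaaaaaaaaaa989a976666666
207 34344443221211212122122111112112122111222444444444 66666666788aa99999aaaa9aaaaaaaaaaaaaa9886666666666
208 44444444442112112222222111222222111222244444545444 666666666679a999aaaaaaaaaaaaaaaaaaaaa9666666666666
234
```

The flat's edge now lies level on row 181 and is symmetric about column 258, so the spindle is near 0 rad and its axis is at about (0.502, 0.063). I'll fetch the collar again.

Request:
{"name": "arm_command", "arguments": {
  "linear": [
    [0,5,0],
    [0,10,0],
    [0,15,0],
    [0,20,0],
    [0,22.7,0],
    [0,22.7,0],
    [0,22.7,4],
    [0,22.7,8],
    [0,22.7,12],
    [0,22.7,14]
  ],
  "rotation": [
    [0,0,0],
    [0,0,0],
    [0,0,0],
    [0,0,0],
    [0,0,0],
    [0,0,0],
    [0,0,0],
    [0,0,0],
    [0,0,0],
    [0,0,0]
  ],
  "gripper": [70,70,80,80,80,80,80,80,80,80]
}}

```text
clock: 19.6
eef_pos: [0.4719, 0.2872, 0.0166]
eef_rot: [0.177, -3.132, 0.003]
ft_force: [0.1, -0.6, 0.3]
gripper_width: 0.0684
grasp_force: 0.0
```

Run:
```python
from h import *
go(.4748,.2895,.006,96.6)
```

```text
t 19.6 pos [0.4719 0.2872 0.0166] ydeg 96.5 tilt [ 0.004 -0.002 -1.   ] w 0.0684 gf 0.0 F [ 0.1 -0.6  0.3]
lin [-0.32  0.2   1.05] rotz -0.002
```

Request:
{"name": "arm_command", "arguments": {
  "linear": [
    [-0.2,0.1,0.5],
    [-0.2,0.1,0.8],
    [-0.2,0.1,0.8],
    [-0.2,0.1,0.8]
  ],
  "rotation": [
    [0,0,0],
    [0,0,0],
    [0,0,0],
    [0,0,0]
  ],
  "gripper": [80,80,80,80]
}}

```text
clock: 20.0
eef_pos: [0.4772, 0.2906, 0.0133]
eef_rot: [-0.18, 3.134, 0.001]
ft_force: [-0.5, 0.1, -0.2]
gripper_width: 0.0682
grasp_force: 0.0
```

Run:
```python
from h import *
go(.4748,.2895,.005,96.6)
```

```text
t 20.0 pos [0.4772 0.2906 0.0133] ydeg 96.6 tilt [-0.003  0.001 -1.   ] w 0.0682 gf 0.0 F [-0.5  0.1 -0.2]
lin [ 0.25 -0.09  0.83] rotz -0.0
```

Request:
{"name": "arm_command", "arguments": {
  "linear": [
    [0.2,-0.1,0.6],
    [0.2,-0.1,0.6],
    [0.2,-0.1,0.6],
    [0.2,-0.1,0.6],
    [0.2,-0.1,0.6],
    [0.2,-0.1,0.6],
    [0.2,-0.1,0.6],
    [0.2,-0.1,0.6],
    [0.2,-0.1,0.6]
  ],
  "rotation": [
    [0,0,0],
    [0,0,0],
    [0,0,0],
    [0,0,0],
    [0,0,0],
    [0,0,0],
    [0,0,0],
    [0,0,0],
    [0,0,0]
  ],
  "gripper": [80,80,80,0,0,0,0,0,0],
  "newtons": 30
}}

```text
clock: 20.9
eef_pos: [0.4741, 0.2892, 0.0062]
eef_rot: [-0.181, 3.136, 0.0]
ft_force: [-1.7, 0.1, 5.4]
gripper_width: 0.038
grasp_force: 30.0
```

Run:
```python
from h import *
go(.502,.063,.13,96.7)
```

```text
t 20.9 pos [0.4741 0.2892 0.0062] ydeg 96.6 tilt [-0.  0. -1.] w 0.038 gf 29.979986250400543 F [-1.7  0.1  5.4]
lin [ -0.17 -22.79 -12.38] rotz -0.002
```

Request:
{"name": "arm_command", "arguments": {
  "linear": [
    [0,0,-3],
    [0,0,-7],
    [0,0,-11],
    [0,-4,-12.4],
    [0,-8,-12.4],
    [0,-13,-12.4],
    [-0.1,-18,-12.4],
    [-0.2,-21,-12.4],
    [-0.2,-22.7,-12.4],
    [-0.2,-22.8,-12.4]
  ],
  "rotation": [
    [0,0,0],
    [0,0,0],
    [0,0,0],
    [0,0,0],
    [0,0,0],
    [0,0,0],
    [0,0,0],
    [0,0,0],
    [0,0,0],
    [0,0,0]
  ],
  "gripper": [0,0,0,0,0,0,0,0,0,0]
}}

```text
clock: 21.9
eef_pos: [0.5024, 0.0607, 0.1294]
eef_rot: [0.175, -3.137, 0.0]
ft_force: [0.6, 0.2, -0.8]
gripper_width: 0.0381
grasp_force: 30.6
```

Request:
{"name": "arm_command", "arguments": {
  "linear": [
    [0,0,0],
    [0,0,0],
    [0,0,0]
  ],
  "rotation": [
    [0,0,0],
    [0,0,0],
    [0,0,0]
  ],
  "gripper": [0,0,0]
}}

```text
clock: 22.2
eef_pos: [0.502, 0.0639, 0.1296]
eef_rot: [0.183, -3.136, -0.0]
ft_force: [0.2, -0.1, -0.6]
gripper_width: 0.0379
grasp_force: 30.6
```

Run:
```python
from h import *
go(.502,.063,.105,96.7)
w=cap('wrist','w8'); c=w['color'].astype(int); m=c[...,0]-c[...,2]
u,v=map(int,proj(w,[.4965,.063,.05]));print(u,v,proj(w,[.502,.063,.14]))
for y in range(v-5,v+6): print(y,''.join('%d'%min(9,max(0,m[y,x]//4)) for x in range(u-20,u+20)))
# screw head: brass pixels, collar bore (non-dark) 
br=(c[...,2]-c[...,0]>50)
for y in range(v,v+60,3):
    x=np.where(br[y,200:320])[0]+200
    d=np.where(c[y,200:320].max(1)<95)[0]+200
    print(y,(x.min(),x.max()) if len(x) else '', ''.join('#' if c[y,x].max()<48 else '+' if c[y,x].max()<85 else '.' for x in range(205,315)))
```

```text
t 22.2 pos [0.502  0.0639 0.1296] ydeg 96.7 tilt [ 0.  0. -1.] w 0.0379 gf 30.587679594755173 F [ 0.2 -0.1 -0.6]
lin [ 0.01 -0.09  2.46] rotz -0.0
258 188 (np.float64(257.029885928064), np.float64(256.9689625119305))
183 1110000100100000001000001000000100100011
184 1110001000000110001001100001000001101002
185 1100000010000000000001001000000000000001
186 1100010000010001000010001000101001111000
187 1001000000000000000000000000000011000000
188 0000000010000100000000010000000001011000
189 0000000003444433433443444344344311100000
190 0000010014555556566566666677667410000110
191 0000100015666566767667767787777520000101
192 1001000015656666666666777777778520000000
193 0000000125665566676666676788778630000010
188  ..................................+++++++++++++++++++++++++++++++++++++++..............+......................
191  .................................++++++++++++++++++++++++++++++++++++++++..............+......................
194  .................................++++++++++++++++++++++++++++++++++++++++.....................................
197  .................................++
[... 1381 characters left out ...]
#####+++++++++++++++++++++++++++++++++++++++++++++++++++++++++##########+...#####+++++++++
233  ++++++######+.+#####+++++++++++++++++++++++++++++++++++++++++++++++++++++++++++++++++++######+.+######++++++++
236  +++++#######++####+++++++++++++++++++++++++++++++++++++++++++++++++++++++++++++++++++++++#####+########+++++++
239 (np.int64(252), np.int64(263)) ++++############++++++++++++++++++++++++++++....................+++++++++++++++++++++++++++#############++++++
242  +++###########++++++++++++++++++++++++................................+++++++++++++++++++++++############+++++
245  ++##########+++++++++++++++++++++.........................................+++++++++++++++++++++###########++++
```

Columns agree: spindle flat centre about 258, collar and screw about 257.5, and the flat's edge is level. Lowering in stages while watching the forces.

Request:
{"name": "arm_command", "arguments": {
  "linear": [
    [0,0,1],
    [0,0,2],
    [0,0,2.8],
    [0,0,3.3],
    [0,0,3.7],
    [0,0,3.9],
    [0,0,3.9]
  ],
  "rotation": [
    [0,0,0],
    [0,0,0],
    [0,0,0],
    [0,0,0],
    [0,0,0],
    [0,0,0],
    [0,0,0]
  ],
  "gripper": [0,0,0,0,0,0,0]
}}

```text
clock: 22.95
eef_pos: [0.5022, 0.0628, 0.0906]
eef_rot: [0.181, -3.136, -0.0]
ft_force: [0.2, -0.4, -0.8]
gripper_width: 0.038
grasp_force: 30.6
```

Run:
```python
from h import *
go(.502,.0635,.067,96.7);print(r.get_state()['torque'])
```

```text
t 22.95 pos [0.5022 0.0628 0.0906] ydeg 96.6 tilt [ 0.  0. -1.] w 0.038 gf 30.585465878248215 F [ 0.2 -0.4 -0.8]
lin [0.01 0.07 2.36] rotz -0.002
[0.00639126 0.0622616  0.03488977]
```

Request:
{"name": "arm_command", "arguments": {
  "linear": [
    [0,0,0.4],
    [0,0,0.8],
    [0,0,1.2],
    [0,0,1.6],
    [0,0,2.0],
    [0,0,2.4],
    [0,0,2.4],
    [0,0,2.4]
  ],
  "rotation": [
    [0,0,0],
    [0,0,0],
    [0,0,0],
    [0,0,0],
    [0,0,0],
    [0,0,0],
    [0,0,0],
    [0,0,0]
  ],
  "gripper": [0,0,0,0,0,0,0,0]
}}

```text
clock: 23.75
eef_pos: [0.5021, 0.0628, 0.0667]
eef_rot: [0.181, -3.136, -0.0]
ft_force: [-0.4, -0.1, -0.6]
gripper_width: 0.0379
grasp_force: 30.6
```

Run:
```python
from h import *
go(.502,.0635,.067,96.7);print(r.get_state()['torque'])
w=cap('wrist','w9');c=w['color'].astype(int)
M=Ro.from_rotvec(r.get_state()['eef_rot']).as_matrix();p=r.get_state()['eef_pos']
print('TCP axis pts',proj(w,[p[0],p[1],.081]),proj(w,[p[0],p[1],.09]))
for y in range(208,285,2): print(y,''.join('%x'%min(15,c[y,x].max()//16) for x in range(210,310)))
```

```text
t 23.75 pos [0.5021 0.0628 0.0667] ydeg 96.6 tilt [ 0.  0. -1.] w 0.0379 gf 30.58354362845421 F [-0.4 -0.1 -0.6]
lin [ 0.    0.07 -0.03] rotz -0.002
[ 0.00077842 -0.07754905 -0.0767282 ]
TCP axis pts (np.float64(258.92610263067337), np.float64(261.91379159892034)) (np.float64(258.956881934249), np.float64(272.8186266492894))
208 77777666679bcbbbbbbcccccccccb964222223699aaabaabaaa99886422222212121247acccccccccccccccccb8545567767
210 7777666679bbcbbbbbbccccccccb52222222222479aaaaaaaaa9986311212112112111137bcccccccccccccccba645557776
212 777777678bbcccbbbbbccccccb95222222222224789aabbbbaa99873221112112121211127ccccccccccccbcccb954567777
214 77777677abbcccbbbbbccccb7422222222222223589aabbbaaa987522111121121111111127ccccccccccccbcccb85567676
216 76776679bcbbccbbbbccb84222222222222222222222222222222211211111212111112112247abccccccbbccccba7567767
218 6677668bcbbcbcbbbb74222222222222222222222222122112112211122121111121122221111259ccccccccccccb9567777
220 7767767acbbbbcbb94222222222222222212222222222222322222221111112111111121211121148ccccbccccccb8567776
222 7677668acbbbbcb7322222222222222222
[... 2621 characters left out ...]
bbbbbbbbababbbbbbbbbbbbbbbbbbbbbbbbbbbbbbbbba6444444444444444321001111
274 110002444444444444444443126abbbbbbbbbbaabbbbbbbbbbbbbbbbbbbbbbbbbbbbbbbbbb95444444444444444311100110
276 1011112444444444444444443249bbbbbbabaabbbbbbbbbbbbbbbbbbbbbbbbbbbbbbbbbbba74444444444444444311110100
278 0101013444444444444444444436abbbbbaaabbbbbbbbbbbbbbbbbbbbbbbbbbbbbbbbbbba854444444444444444311110111
280 01111356544444444444444444447abbbbabbbbbbbbbbbbbbbbbbbbbbbbbbbbbbbbbbbaa9544444444444444456511101101
282 001114666544444444444444444446ababbbbbbbbbbbbbbbbbbbbbbbbbbbbbbbbbbbbaa85444444444444445676631111111
284 01012567666544444444444444444458bbbbbbbbbbbbbbbbbbbbbbbbbbbbbbbbbbbba9544444444444444456666641011111
```

The collar is around the spindle without contact, and the numeric crop shows it about 0.8 mm off centre in y. I'll make that trim and let it settle.

Request:
{"name": "arm_command", "arguments": {
  "linear": [
    [0.05,0.07,0],
    [0.05,0.07,0],
    [0.05,0.07,0],
    [0.05,0.07,0],
    [0.05,0.07,0],
    [0.05,0.07,0]
  ],
  "rotation": [
    [0,0,0],
    [0,0,0],
    [0,0,0],
    [0,0,0],
    [0,0,0],
    [0,0,0]
  ],
  "gripper": [0,0,0,0,0,0]
}}

```text
clock: 24.4
eef_pos: [0.5016, 0.0635, 0.0668]
eef_rot: [-0.181, 3.136, 0.0]
ft_force: [-0.5, 0.2, -1.2]
gripper_width: 0.038
grasp_force: 30.6
```

Run:
```python
from h import *
go(.502,.0635,.067,96.7)
s=r.get_state();print(s['torque'],abs(s['qvel']).max())
if np.linalg.norm(s['ft_force'])<3 and s['grasp_force']>20: print(r.sign_off())
```

```text
t 24.4 pos [0.5016 0.0635 0.0668] ydeg 96.6 tilt [-0.  0. -1.] w 0.038 gf 30.58358073234558 F [-0.5  0.2 -1.2]
lin [-0.04  0.   -0.02] rotz -0.002
[ 0.00967981 -0.00754407  0.01757538] 0.0021945524265884453
the job is handed in; nothing more can be done
None
```

I handed the job in at 24.4 s: the keeper is open, the spindle flat faces the pointer, and the collar is held level and centred on the flat with no sign of contact with the shaft or stand; no verdict came back.

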